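# Weigh down the glued card stacks

### The arm

A 7-joint arm with a two-finger parallel gripper is mounted at the origin on the work surface; the furniture and walls round the work are solid. World frame = base frame: x ahead of the robot, y to its left, z up, the work surface at z = 0. Lengths are in m, angles in rad, forces in N, time in s.
With the tool pointing down it reaches from about 0.4 to 0.85 m from the base axis. Payload 10.4 kg.
Tool frame: the origin (TCP) lies between the finger pads; the fingertips stand 14 mm ahead of it and the grasp point (between the pads) lies 5 mm behind it; z points along the fingers, y is the line along which they close (so a half turn about z gives the same grasp; the last joint's range is limited). The gripper opens to 87 mm and grips with 3 to 60 N. Pads are 19 mm wide; open, the fingers measure 117 mm over their backs; the gripper's body (75 mm by 190 mm) begins 51 mm behind the grasp point.
Start: joints at [-1.127, 0.332, -0.065, 1.46, 0.022, 1.35, -0.088], TCP at [0.281, 0.558, 0.237] pointing down, gripper open.
Joint ranges: [-2.6, 2.6], [-0.5, 2.12], [-1.47, 1.34], [0.16, 2.42], [-1.27, 4.41], [0.06, 2.06], [-2.6, 2.6]. Speed limits (rad/s): [2.22, 2.22, 2.79, 2.79, 3.14, 3.14, 3.14].

### API

Orientations are given as a unit quaternion [x, y, z, w].
In Python, from bench import * gives the robot as it stands.
- The arm moves only by the tool drive_tool, never from a script. Its argument "deltas" is a list of rows, each a list of 7 numbers: the turn, a rotation vector about the tool's x, y, z in degrees, then the shift along the tool's x, y, z in m, then the closure, from -1 (fully open) to 1 (shut). A call has 1 to 12 rows; each row is the pose to reach, as a shift and turn from the pose commanded when the call began, along the tool's axes at that moment; what a row does not reach only later rows make up. A row lasts 1/10 s, in which the tool goes at most 50 mm and 8.59 degrees, less where a joint would pass 70% of its speed; a pose out of reach is approached as far as the arm can. A call with a gripper value outside its range is refused whole. The fingers move at their own pace and stop on an object; "squeeze" is the grip in N (left out, the last holds). Time passes only in rows, so rows that repeat a pose let the fingers close. It gives the time, the measured TCP pose, the force and the opening at its end, in the units of the state.
- read_state(): the state, without advancing time (a new reading comes with each control period).
- camera(name): name is "scene" or "top"; returns (picture, depth): 480x640x3 uint8, red, green, blue; 480x640 float32, m along the optical axis (not along the pixel's ray), 0 where there is no reading.
- camera_params(name): a dict with "K" (3x3 intrinsics, pixels), "R" (3x3) and "t" (3): a world point X has camera coordinates R X + t. Camera axes: x right, y down, z forward; pixel columns grow to the right and rows downward; lengths in m; the calibration is good to about 2 mm. A picture is of the moment at which its call begins. camera_params takes no time and is no camera call.
- close_job(): hands the job in, once; it reports no verdict.
Trained networks look in the newest picture that a camera, given by its name, has taken for a name from the list of things; names that differ only in an ending like _2 or _b are one class to them, and where a whole thing is asked for, a point or a joint stands for the part that bears it (a point fixed in the world has none). Each returns a list of dicts, best first, with "score" (0 to 1); they miss things now and then, are a little off and sometimes report something else, mostly with a low value. They report only what shows in the picture. A call takes as long as a camera call.
- outline_of(label, camera): "pixels" (480x640 bool, what is visible of it) and "location" ([column, row] as shares, 0 to 1, of the picture: columns of its width, rows of its height, amid what is visible of it).
- tip_of(label, camera): "location" ([column, row] as shares, 0 to 1, of the picture: columns of its width, rows of its height: a listed point, or the origin of a listed thing).
The state is a dict: "time": time; "joint_positions": joint angles; "joint_vel": joint speeds; "joint_torque": joint torques, N m; "ee_pos": TCP position; "eef_rot": TCP orientation; "ft_force": force on the tool from outside, world axes, zero at the start; "torque": the same for the moment, N m; "width": finger opening in m.
Only numpy, scipy, OpenCV 4.12 (cv2) and the standard library are available. Lean on these libraries where they do the work, as an engineer would, in place of code of your own. Each camera call takes 0.05 s, during which the arm holds its last target. There are 200 camera calls.

### The job

The three glued stacks of cards out in front of you have to dry under pressure: set one steel weight upright in the middle of each stack, the widest weight on the tallest stack, the middle-sized one on the middle-height stack and the narrowest on the lowest. Set them down gently rather than dropping them, do not shift the stacks, and leave the timber block, the ink pot and the tape roll where they are.

Things in the scene. Friction and masses are not known exactly. Their poses are not given: they have to be found in the camera images.
- weight_small: the narrowest of the three loose steel press weights: a dark round disc 42 mm in diameter and 24 mm high, with an upright round bright-steel handle 24 mm in diameter rising from its centre, from 24 to 62 mm above the underside; about 0.25 kg. Origin: centre of the underside; z up along the handle.
- weight_medium: the middle-sized of the three loose steel press weights: a dark round disc 56 mm in diameter and 24 mm high, with an upright round bright-steel handle 24 mm in diameter rising from its centre, from 24 to 62 mm above the underside; about 0.45 kg. Origin: centre of the underside; z up along the handle.
- weight_large: the widest of the three loose steel press weights: a dark round disc 70 mm in diameter and 24 mm high, with an upright round bright-steel handle 24 mm in diameter rising from its centre, from 24 to 62 mm above the underside; about 0.7 kg. Origin: centre of the underside; z up along the handle.
- stack_low: the lowest of the three loose stacks of hexagonal cards out in front of the robot (stacks beside or behind its base are not meant) (printed with a star, 172 x 158 mm across), rigid; its flat top bears at 24 mm above its underside. Origin: centre of the underside, straight below the middle of the top; z up.
- stack_mid: the middle-height of the three loose stacks of hexagonal cards out in front of the robot (stacks beside or behind its base are not meant) (mostly white, 132 x 134 mm across), rigid; its flat top bears at 44 mm above its underside. Origin: centre of the underside, straight below the middle of the top; z up.
- stack_tall: the tallest of the three loose stacks of hexagonal cards out in front of the robot (stacks beside or behind its base are not meant) (mostly white, 139 x 128 mm across), rigid; its flat top bears at 66 mm above its underside. Origin: centre of the underside, straight below the middle of the top; z up.
- timber_block: loose paint-stained timber block, 42 x 75 x 30 mm high, not part of the job. Origin: centre of the underside.
- ink_pot: loose ink pot with a screw lid, 67 mm in diameter, 58 mm high, not part of the job. Origin: centre of the underside.
- tape_roll: loose roll of masking tape lying flat, 92 mm in diameter, 24 mm high, not part of the job. Origin: centre of the underside.

How it is judged:
By the outcome, as a careful person would: the job done as asked, in the order asked, and still so for the second after the job is handed in, with the robot touching nothing.
It also fails if it takes over 96 s, if anything falls off the work surface, if the arm or the gripper's body presses on something with over 40 N, if the wrist force passes 120 N, or if a joint passes its speed limit or range.

## Working session

There is one attempt and no reset: what is moved stays moved. The work goes in short steps, Python scripts to look and compute and a tool call to move; the robot and the scene stay as the last step left them, time stands still between calls to the robot, and variables do not carry over. Pictures are saved under pics/ and viewed, on a budget of 14 in all, crops included, one or two more only if the job needs it, and the job is handed in when it is done.

Besides the shell and the picture viewer there is one more tool, called after "Emit:" as a command line: name --pt "numbers of a row" for each row, then --argument value for the rest. drive_tool: Moves the arm, as the interface text tells. Its arguments: {"type":"object","properties":{"deltas":{"type":"array"},"squeeze":{"type":"number"}},"required":["deltas"]}

```bash
mkdir -p pics
cat > h.py <<'E'
from bench import *
import numpy as np, cv2
from scipy.spatial.transform import Rotation as Ro
def cloud(n,d):
    p=camera_params(n);K,R,t=map(np.array,(p["K"],p["R"],p["t"]))
    v,u=np.mgrid[:480,:640]
    c=np.stack([(u-K[0,2])/K[0,0]*d,(v-K[1,2])/K[1,1]*d,d],-1)
    return (c-t)@R   # R^T(c-t)
def save(n,f):
    im,d=camera(n);cv2.imwrite("pics/"+f,im[:,:,::-1]);return im,d
E
python3 - <<'E'
from h import *
for n in("scene","top"):
    im,d=save(n,n+"1.png");P=cloud(n,d);np.save(n+".npy",P)
    print(n,np.round(-np.array(camera_params(n)["R"]).T@np.array(camera_params(n)["t"]),2))
    for l in "weight_small weight_medium weight_large stack_low stack_mid stack_tall timber_block ink_pot tape_roll".split():
        for r in outline_of(l,n)[:3]:
            m=r["pixels"]&(d>0);q=P[m]
            if len(q)<5: continue
            zt=np.percentile(q[:,2],95);s=q[abs(q[:,2]-zt)<.006]
            print(l,round(r["score"],2),np.round(np.array(r["location"])*[640,480]),m.sum(),"ztop",zt.round(3),"mid",((s.min(0)+s.max(0))/2).round(3)[:2],"med",np.median(s,0).round(3)[:2],"ext",np.ptp(s,axis=0).round(3)[:2])
s=read_state();print(s)
E
```

```text
scene [-0.2   0.95  0.66]
weight_small 0.78 [272. 294.] 434 ztop 0.061 mid [0.442 0.362] med [0.441 0.362] ext [0.022 0.02 ]
weight_medium 0.67 [336. 290.] 615 ztop 0.061 mid [0.366 0.26 ] med [0.366 0.261] ext [0.021 0.018]
weight_large 0.8 [441. 216.] 541 ztop 0.059 mid [ 0.382 -0.184] med [ 0.381 -0.183] ext [0.021 0.024]
stack_low 0.73 [315. 258.] 1359 ztop 0.027 mid [0.523 0.186] med [0.491 0.191] ext [0.156 0.153]
stack_mid 0.66 [238. 265.] 1289 ztop 0.045 mid [0.594 0.342] med [0.576 0.342] ext [0.112 0.112]
stack_tall 0.91 [388. 228.] 1829 ztop 0.067 mid [0.412 0.006] med [0.409 0.011] ext [0.118 0.127]
timber_block 0.88 [223. 307.] 782 ztop 0.031 mid [0.497 0.457] med [0.496 0.464] ext [0.061 0.083]
ink_pot 0.97 [383. 262.] 906 ztop 0.057 mid [0.358 0.11 ] med [0.357 0.113] ext [0.061 0.065]
tape_roll 0.79 [176. 294.] 884 ztop 0.024 mid [0.61  0.498] med [0.59  0.489] ext [0.094 0.078]
top [0.35 0.17 0.98]
weight_small 0.88 [231. 264.] 298 ztop 0.063 mid [0.446 0.356] med [0.446 0.356] ext [0.021 0.024]
weight_medium 0.59 [271. 298.] 508 ztop 0.062 mid [0.371 0.254] med [0.3
[... 831 characters left out ...]
tions': array([-1.12654509,  0.33221967, -0.06468825,  1.46012006,  0.02160969,
        1.34991724, -0.08852352]), 'joint_vel': array([ 5.04657972e-05, -3.22795069e-04,  1.25211695e-03, -4.61131874e-04,
        1.85887273e-04, -9.84423177e-04, -1.95970547e-03]), 'joint_torque': array([-1.90278530e-05, -6.23055625e+01,  2.43619125e-02, -3.90114999e+01,
       -6.12867228e-02,  3.16459418e-02,  3.07846096e-05]), 'ee_pos': array([0.28129448, 0.55812697, 0.23655362]), 'eef_rot': array([2.31325618e-01, 9.72876384e-01, 1.51129347e-05, 2.37798384e-06]), 'ft_force': array([ 0.62526676, -0.11135979,  0.10438197]), 'torque': array([ 0.0298672 , -0.01836547, -0.02471954]), 'width': 0.08710444589134997}
```

View pics/scene1.png

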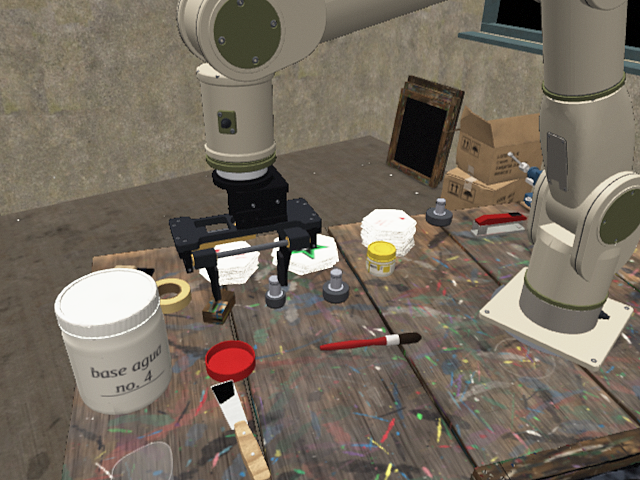

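View pics/top1.png

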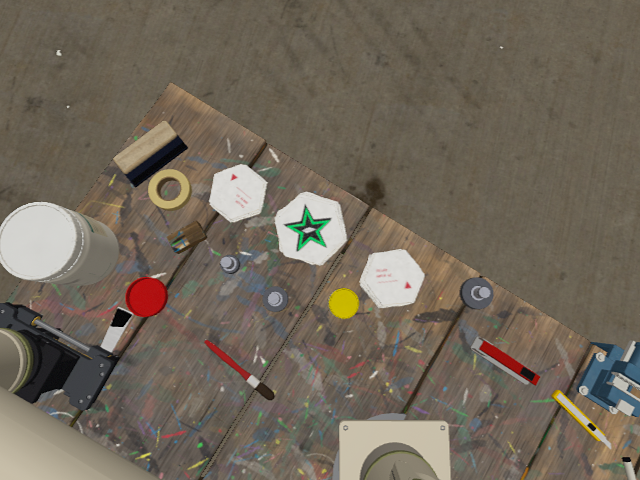

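The scene picture shows the arm at the left above the work. In the top picture the three handles are at about (231,264), (271,298) and (474,291), the stacks at (238,192), (310,229) and (390,278), and the pot at (344,305). The network labels agree with both pictures.

```bash
cat >> h.py <<'E'
def go(*T):
    s=read_state();R=Ro.from_quat(s["eef_rot"]).as_matrix();p=s["ee_pos"]
    print("t",round(s["time"],1),"pos",p.round(4),"q7",s["joint_positions"].round(2),"w",round(s["width"],4))
    for t in T: print(t,"->",(R.T@(np.array(t)-p)).round(4))
E
python3 -c "
from h import *
go((.5,.25,.22),(.386,-.189,.15))"
```

```text
t 1.0 pos [0.2813 0.5581 0.2366] q7 [-1.13  0.33 -0.06  1.46  0.02  1.35 -0.09] w 0.0871
(0.5, 0.25, 0.22) -> [-0.334  -0.1767  0.0165]
(0.386, -0.189, 0.15) -> [-0.4298 -0.62    0.0865]
```

Emit:
drive_tool --pt "0 0 0 -0.334 -0.177 0.0165 -1" --pt "0 0 0 -0.334 -0.177 0.0165 -1" --pt "0 0 0 -0.334 -0.177 0.0165 -1" --pt "0 0 0 -0.334 -0.177 0.0165 -1" --pt "0 0 0 -0.334 -0.177 0.0165 -1" --pt "0 0 0 -0.334 -0.177 0.0165 -1" --pt "0 0 0 -0.334 -0.177 0.0165 -1" --pt "0 0 0 -0.334 -0.177 0.0165 -1" --pt "0 0 0 -0.43 -0.62 0.06 -1" --pt "0 0 0 -0.43 -0.62 0.06 -1" --pt "0 0 0 -0.43 -0.62 0.06 -1" --pt "0 0 0 -0.43 -0.62 0.06 -1" --squeeze 25

```text
time: 2.2
ee_pos: [0.4492, 0.0552, 0.2008]
eef_rot: [0.231, 0.973, 0.0, 0.0]
ft_force: [1.0, -1.5, 0.6]
width: 0.0872
```

```bash
python3 -c "
from h import *
go((.386,-.189,.15),(.386,-.189,.12))"
```

```text
t 2.2 pos [0.4492 0.0552 0.2008] q7 [-0.51 -0.04  0.28  1.96  0.01  1.22  0.87] w 0.0872
(0.386, -0.189, 0.15) -> [-0.0534 -0.2466  0.0507]
(0.386, -0.189, 0.12) -> [-0.0534 -0.2466  0.0807]
```

Emit:
drive_tool --pt "0 0 0 -0.053 -0.247 0.08 -1" --pt "0 0 0 -0.053 -0.247 0.08 -1" --pt "0 0 0 -0.053 -0.247 0.08 -1" --pt "0 0 0 -0.053 -0.247 0.08 -1" --pt "0 0 0 -0.053 -0.247 0.08 -1" --pt "0 0 0 -0.053 -0.247 0.08 -1" --pt "0 0 0 -0.053 -0.247 0.08 -1" --pt "0 0 0 -0.053 -0.247 0.08 -1" --pt "0 0 0 -0.053 -0.247 0.08 -1" --pt "0 0 0 -0.053 -0.247 0.08 -1"

```text
time: 3.2
ee_pos: [0.3868, -0.1864, 0.1212]
eef_rot: [0.23, 0.973, 0.0, 0.0]
ft_force: [-0.7, 1.1, -0.2]
width: 0.0871
```

```bash
python3 -c "
from h import *
go((.386,-.189,.12),(.386,-.189,.044))
save('scene','s2.png')
im,d=save('top','t2.png')
r=[a for c in ('scene','top') for a in outline_of('weight_large',c)[:1]]
print([(x['score'],x['location']) for x in r])
im=cv2.imread('pics/s2.png')[150:330,340:580];cv2.imwrite('pics/s2c.png',cv2.resize(im,None,fx=3,fy=3))"
```

```text
t 3.2 pos [ 0.3868 -0.1864  0.1212] q7 [-0.25 -0.02  0.6   2.12  0.01  1.04  1.44] w 0.0871
(0.386, -0.189, 0.12) -> [-0.0005 -0.0027  0.0012]
(0.386, -0.189, 0.044) -> [-0.0004 -0.0027  0.0772]
[(0.69, [0.6878, 0.4477]), (0.96, [0.7395, 0.6292])]
```

View pics/s2c.png

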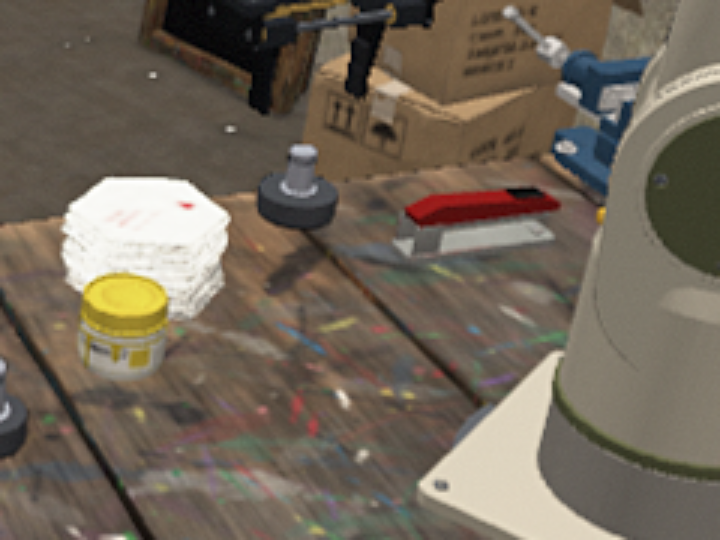

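The crop shows the open gripper above the large weight, whose handle is in the crop at about (300,165). Next I descend and grip.

Emit:
drive_tool --pt "0 0 0 -0.0005 -0.003 0.04 -1" --pt "0 0 0 -0.0005 -0.003 0.066 -1" --pt "0 0 0 -0.0005 -0.003 0.077 -1" --pt "0 0 0 -0.0005 -0.003 0.077 -1" --pt "0 0 0 -0.0005 -0.003 0.077 1" --pt "0 0 0 -0.0005 -0.003 0.077 1" --pt "0 0 0 -0.0005 -0.003 0.077 1" --pt "0 0 0 -0.0005 -0.003 0.077 1" --pt "0 0 0 -0.0005 -0.003 0.077 1" --pt "0 0 0 -0.0005 -0.003 0.077 1" --pt "0 0 0 -0.0005 -0.003 0.077 1" --pt "0 0 0 -0.0005 -0.003 0.077 1" --squeeze 30

```text
time: 4.6
ee_pos: [0.3852, -0.1903, 0.0439]
eef_rot: [0.231, 0.973, 0.0, -0.0]
ft_force: [0.2, -0.1, 0.3]
width: 0.0308
```

Emit:
drive_tool --pt "0 0 0 0 0 0 1" --pt "0 0 0 0 0 0 1" --pt "0 0 0 0 0 0 1" --pt "0 0 0 0 0 -0.01 1" --pt "0 0 0 0 0 -0.03 1" --pt "0 0 0 0 0 -0.06 1" --pt "0 0 0 0 0 -0.1 1" --pt "0 0 0 0 0 -0.13 1" --pt "0 0 0 0 0 -0.13 1" --pt "0 0 0 0 0 -0.13 1"

```text
time: 5.6
ee_pos: [0.3847, -0.1902, 0.1734]
eef_rot: [0.231, 0.973, 0.0, -0.0]
ft_force: [-0.3, 0.2, -8.5]
width: 0.0234
```

```bash
cat >> h.py <<'E'
def held(lbl):
    # offset of held handle / disc from TCP, each camera
    s=read_state();p=s["ee_pos"]
    for n in("scene","top"):
        im,d=camera(n);P=cloud(n,d)
        for r in outline_of(lbl,n)[:1]:
            q=P[r["pixels"]&(d>0)]
            print(n,lbl,round(r["score"],2),len(q),"med-TCP",(np.median(q,0)-p).round(3),"lo",(np.percentile(q,3,axis=0)-p).round(3),"hi",(np.percentile(q,97,axis=0)-p).round(3))
    print(s["ft_force"],s["torque"])
E
python3 -c "
from h import *
held('weight_large')
go((.416,.002,.16),(.416,.002,.112))
save('scene','s3.png')
im=cv2.imread('pics/s3.png')[100:280,340:580];cv2.imwrite('pics/s3c.png',cv2.resize(im,None,fx=3,fy=3))"
```

```text
scene weight_large 0.57 492 med-TCP [-0.013  0.017 -0.021] lo [-0.037 -0.018 -0.043] hi [0.02  0.038 0.017]
top weight_large 0.91 348 med-TCP [-0.02   0.018 -0.022] lo [-0.034 -0.014 -0.037] hi [ 0.029  0.036 -0.018]
[-0.29691326  0.21231049 -8.50879915] [ 0.02344778  0.03821745 -0.04069768]
t 5.8 pos [ 0.3841 -0.1901  0.1724] q7 [-0.27 -0.1   0.6   2.06  0.06  1.17  1.41] w 0.0236
(0.416, 0.002, 0.16) -> [0.058  0.1859 0.0123]
(0.416, 0.002, 0.112) -> [0.0579 0.1859 0.0603]
```

View pics/s3c.png

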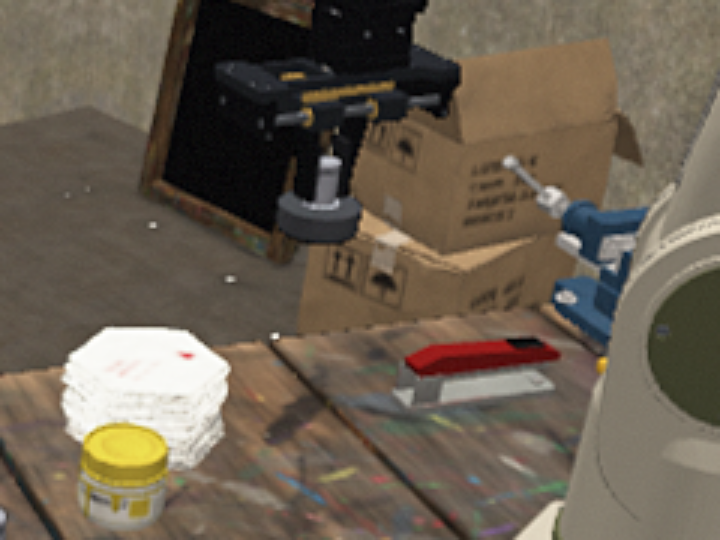

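The weight hangs upright between the pads, and the disc edges agree with a centre at the TCP. Next I cross-check the stack centres using the saved top cloud and `tip_of`.

Run:
```python
from h import *
camera("top")
p=camera_params("top");K,R,t=map(np.array,(p["K"],p["R"],p["t"]))
P=np.load("top.npy")
for l in("stack_tall","stack_mid","stack_low"):
    m=outline_of(l,"top")[0]["pixels"]; q=P[m&np.isfinite(P[...,0])]
    zt=np.percentile(q[:,2],50); s=q[abs(q[:,2]-zt)<.005][:,:2].astype(np.float32)
    h=cv2.convexHull(s);M=cv2.moments(h)
    r=tip_of(l,"top")
    o=None
    if r:
        ray=R.T@np.linalg.inv(K)@np.array([r[0]["location"][0]*640,r[0]["location"][1]*480,1]);c=-R.T@t
        o=(c-ray*c[2]/ray[2]).round(3)
    print(l,"zmed",zt.round(3),"hull",round(M["m10"]/M["m00"],4),round(M["m01"]/M["m00"],4),"rect",cv2.minAreaRect(h),"tip",o)
```

```text
stack_tall zmed 0.066 hull 0.4151 0.0038 rect ((0.41568708419799805, 0.0036548227071762085), (0.11817033588886261, 0.12537570297718048), 66.10971069335938) tip [0.408 0.006 0.   ]
stack_mid zmed 0.043 hull 0.605 0.3403 rect ((0.6049153804779053, 0.340665340423584), (0.11760564148426056, 0.12643498182296753), 81.07587432861328) tip [0.612 0.338 0.   ]
stack_low zmed 0.024 hull 0.5289 0.1812 rect ((0.5294022560119629, 0.18151293694972992), (0.16176767647266388, 0.15110847353935242), 77.36335754394531) tip [0.526 0.178 0.   ]
```

Emit:
drive_tool --pt "0 0 0 0.012 0.04 0 1" --pt "0 0 0 0.024 0.08 0 1" --pt "0 0 0 0.038 0.12 0 1" --pt "0 0 0 0.05 0.16 0.006 1" --pt "0 0 0 0.058 0.186 0.012 1" --pt "0 0 0 0.058 0.186 0.012 1" --pt "0 0 0 0.058 0.186 0.012 1" --pt "0 0 0 0.058 0.186 0.012 1"

```text
time: 7.0
ee_pos: [0.4171, 0.001, 0.162]
eef_rot: [0.232, 0.973, -0.0, 0.0]
ft_force: [-0.1, -0.1, -7.2]
width: 0.0232
```

```bash
python3 -c "
from h import *
go((.416,.002,.16),(.416,.002,.113))"
```

```text
t 7.0 pos [0.4171 0.001  0.162 ] q7 [-0.46 -0.09  0.33  2.09  0.03  1.14  0.96] w 0.0232
(0.416, 0.002, 0.16) -> [0.0014 0.0003 0.002 ]
(0.416, 0.002, 0.113) -> [0.0014 0.0003 0.049 ]
```

Emit:
drive_tool --pt "0 0 0 0.0025 0.001 0.015 1" --pt "0 0 0 0.0025 0.001 0.03 1" --pt "0 0 0 0.0025 0.001 0.04 1" --pt "0 0 0 0.0025 0.001 0.046 1" --pt "0 0 0 0.0025 0.001 0.048 1" --pt "0 0 0 0.0025 0.001 0.048 1" --pt "0 0 0 0.0025 0.001 0.048 1" --pt "0 0 0 0.0025 0.001 0.048 1"

```text
time: 7.8
ee_pos: [0.4157, 0.004, 0.1144]
eef_rot: [0.231, 0.973, 0.0, 0.0]
ft_force: [1.2, 0.5, -7.4]
width: 0.0231
```

Creep down until contact.

Emit:
drive_tool --pt "0 0 0 0 0 0.001 1" --pt "0 0 0 0 0 0.002 1" --pt "0 0 0 0 0 0.003 1" --pt "0 0 0 0 0 0.0035 1" --pt "0 0 0 0 0 0.0035 1" --pt "0 0 0 0 0 0.0035 1"

```text
time: 8.4
ee_pos: [0.4153, 0.004, 0.1104]
eef_rot: [0.231, 0.973, 0.0, -0.0]
ft_force: [0.3, -0.2, -7.3]
width: 0.0234
```

Emit:
drive_tool --pt "0 0 0 0 0 0.0005 1" --pt "0 0 0 0 0 0.001 1" --pt "0 0 0 0 0 0.001 1" --pt "0 0 0 0 0 0.001 1"

```text
time: 8.8
ee_pos: [0.4156, 0.0038, 0.1097]
eef_rot: [0.231, 0.973, 0.0, 0.0]
ft_force: [-2.3, -1.9, -0.1]
width: 0.0232
```

Contact: the stack now carries the weight. Release and rise.

Emit:
drive_tool --pt "0 0 0 0 0 0 0.2" --pt "0 0 0 0 0 0 -0.3" --pt "0 0 0 0 0 0 -1" --pt "0 0 0 0 0 0 -1" --pt "0 0 0 0 0 0 -1" --pt "0 0 0 0 0 0 -1" --pt "0 0 0 0 0 0 -1" --pt "0 0 0 0 0 0 -1" --pt "0 0 0 0 0 -0.02 -1" --pt "0 0 0 0 0 -0.05 -1" --pt "0 0 0 0 0 -0.08 -1" --pt "0 0 0 0 0 -0.08 -1"

```text
time: 10.0
ee_pos: [0.4173, 0.0042, 0.1929]
eef_rot: [0.231, 0.973, 0.001, 0.003]
ft_force: [-0.1, -0.4, -0.4]
width: 0.087
```

```bash
python3 -c "
from h import *
go((.44,.15,.19),(.371,.254,.12))"
```

```text
t 10.0 pos [0.4173 0.0042 0.1929] q7 [-0.46 -0.13  0.32  2.05  0.04  1.21  0.95] w 0.087
(0.44, 0.15, 0.19) -> [0.0454 0.1404 0.0033]
(0.371, 0.254, 0.12) -> [0.1541 0.2019 0.0731]
```

Emit:
drive_tool --pt "0 0 0 0.045 0.14 0 -1" --pt "0 0 0 0.045 0.14 0 -1" --pt "0 0 0 0.045 0.14 0 -1" --pt "0 0 0 0.154 0.202 0.02 -1" --pt "0 0 0 0.154 0.202 0.07 -1" --pt "0 0 0 0.154 0.202 0.07 -1" --pt "0 0 0 0.154 0.202 0.07 -1" --pt "0 0 0 0.154 0.202 0.07 -1" --pt "0 0 0 0.154 0.202 0.07 -1"

```text
time: 10.9
ee_pos: [0.3696, 0.253, 0.1198]
eef_rot: [0.232, 0.973, 0.0, 0.0]
ft_force: [0.6, 0.5, 0.5]
width: 0.0873
```

```bash
python3 -c "
from h import *
go((.371,.254,.044))
im,d=save('top','t4.png');P=cloud('top',d)
for l in ('weight_large','stack_tall'):
    r=outline_of(l,'top')
    for a in r[:1]:
        q=P[a['pixels']&(d>0)];zt=np.percentile(q[:,2],97);s=q[q[:,2]>zt-.006];print(l,a['score'],zt.round(3),((s.min(0)+s.max(0))/2).round(4),((q.min(0)+q.max(0))/2).round(4))
cv2.imwrite('pics/t4c.png',cv2.resize(cv2.imread('pics/t4.png')[160:360,190:520],None,fx=2.4,fy=2.4))"
```

```text
t 10.9 pos [0.3696 0.253  0.1198] q7 [-0.74  0.05  0.04  2.05 -0.    1.04  0.4 ] w 0.0873
(0.371, 0.254, 0.044) -> [-0.0008  0.0014  0.0758]
weight_large 0.92 0.128 [0.4151 0.0048 0.1267] [0.4172 0.0021 0.0976]
stack_tall 0.58 0.069 [0.4149 0.0031 0.0767] [0.4184 0.0055 0.0434]
```

View pics/t4c.png

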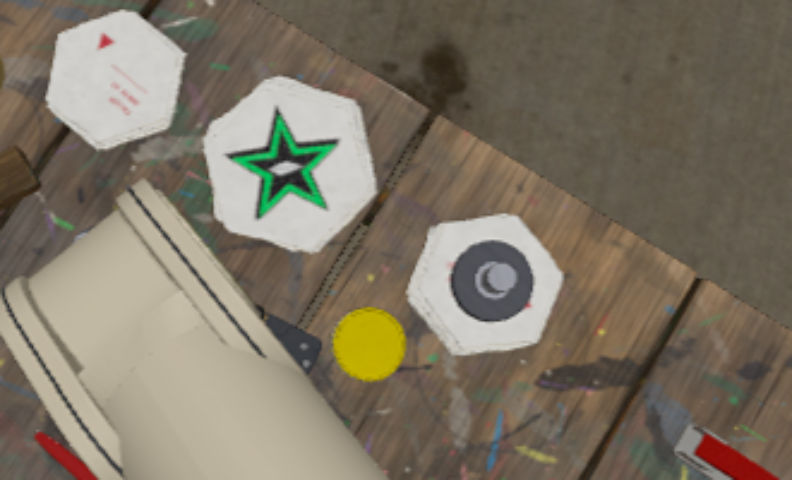

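The large weight stands in the middle of the tall stack, at crop (492,280), and the stack has not moved. Next I grip the medium weight.

Emit:
drive_tool --pt "0 0 0 -0.0008 0.0014 0.04 -1" --pt "0 0 0 -0.0008 0.0014 0.066 -1" --pt "0 0 0 -0.0008 0.0014 0.076 -1" --pt "0 0 0 -0.0008 0.0014 0.076 -1" --pt "0 0 0 -0.0008 0.0014 0.076 0.3" --pt "0 0 0 -0.0008 0.0014 0.076 1" --pt "0 0 0 -0.0008 0.0014 0.076 1" --pt "0 0 0 -0.0008 0.0014 0.076 1" --pt "0 0 0 -0.0008 0.0014 0.076 1" --pt "0 0 0 -0.0008 0.0014 0.076 1" --pt "0 0 0 -0.0008 0.0014 0.076 1" --pt "0 0 0 -0.0008 0.0014 0.076 1"

```text
time: 12.25
ee_pos: [0.3701, 0.2545, 0.0434]
eef_rot: [0.231, 0.973, 0.0, -0.0]
ft_force: [0.2, 0.2, 1.2]
width: 0.0307
```

Emit:
drive_tool --pt "0 0 0 0 0 0 1" --pt "0 0 0 0 0 0 1" --pt "0 0 0 0 0 0 1" --pt "0 0 0 0 0 0 1"

```text
time: 12.65
ee_pos: [0.3701, 0.2546, 0.0434]
eef_rot: [0.231, 0.973, 0.0, 0.0]
ft_force: [1.0, 0.6, -0.7]
width: 0.0231
```

Emit:
drive_tool --pt "0 0 0 0 0 -0.01 1" --pt "0 0 0 0 0 -0.03 1" --pt "0 0 0 0 0 -0.06 1" --pt "0 0 0 0 0 -0.1 1" --pt "0 0 0 0 0 -0.13 1" --pt "0 0 0 0 0 -0.13 1"

```text
time: 13.25
ee_pos: [0.3716, 0.2557, 0.1777]
eef_rot: [0.231, 0.973, 0.003, 0.002]
ft_force: [1.6, -0.2, -4.8]
width: 0.0232
```

```bash
python3 -c "
from h import *
held('weight_medium')
go((.605,.340,.17),(.605,.34,.13))"
```

```text
scene weight_medium 0.67 605 med-TCP [-0.012  0.013 -0.02 ] lo [-0.03  -0.007 -0.041] hi [0.012 0.029 0.018]
[ 1.5781128  -0.21709641 -4.75666012] [ 0.07214196 -0.06198882  0.01108982]
t 13.4 pos [0.3692 0.2538 0.1719] q7 [-0.74 -0.01  0.04  1.99  0.    1.16  0.4 ] w 0.0233
(0.605, 0.34, 0.17) -> [-0.1718  0.1831  0.0013]
(0.605, 0.34, 0.13) -> [-0.1718  0.1832  0.0413]
```

Emit:
drive_tool --pt "0 0 0 -0.026 0.028 0 1" --pt "0 0 0 -0.055 0.058 0 1" --pt "0 0 0 -0.084 0.09 0 1" --pt "0 0 0 -0.113 0.12 0 1" --pt "0 0 0 -0.142 0.151 0.01 1" --pt "0 0 0 -0.162 0.173 0.025 1" --pt "0 0 0 -0.172 0.183 0.04 1" --pt "0 0 0 -0.172 0.183 0.041 1" --pt "0 0 0 -0.172 0.183 0.041 1" --pt "0 0 0 -0.172 0.183 0.041 1"

```text
time: 14.45
ee_pos: [0.6054, 0.3405, 0.1322]
eef_rot: [0.231, 0.973, -0.0, -0.0]
ft_force: [0.3, 0.6, -4.9]
width: 0.0233
```

```bash
python3 -c "
from h import *
go((.605,.340,.092))"
```

```text
t 14.4 pos [0.6054 0.3405 0.1322] q7 [-0.65  0.55  0.11  1.38 -0.06  1.21  0.56] w 0.0233
(0.605, 0.34, 0.092) -> [ 0.0001 -0.0006  0.0402]
```

Emit:
drive_tool --pt "0 0 0 0 -0.0005 0.015 1" --pt "0 0 0 0 -0.0005 0.028 1" --pt "0 0 0 0 -0.0005 0.036 1" --pt "0 0 0 0 -0.0005 0.039 1" --pt "0 0 0 0 -0.0005 0.04 1" --pt "0 0 0 0 -0.0005 0.041 1" --pt "0 0 0 0 -0.0005 0.042 1" --pt "0 0 0 0 -0.0005 0.042 1" --pt "0 0 0 0 -0.0005 0.042 1"

```text
time: 15.35
ee_pos: [0.6059, 0.3402, 0.0907]
eef_rot: [0.231, 0.973, 0.0, 0.0]
ft_force: [0.0, -0.0, -4.4]
width: 0.0231
```

Emit:
drive_tool --pt "0 0 0 0 0 0.0005 1" --pt "0 0 0 0 0 0.001 1" --pt "0 0 0 0 0 0.0015 1" --pt "0 0 0 0 0 0.0015 1" --pt "0 0 0 0 0 0.0015 1"

```text
time: 15.85
ee_pos: [0.6058, 0.3401, 0.0889]
eef_rot: [0.231, 0.973, 0.0, -0.0]
ft_force: [-1.0, 0.3, -3.8]
width: 0.0233
```

Emit:
drive_tool --pt "0 0 0 0 0 0.0005 1" --pt "0 0 0 0 0 0.001 1" --pt "0 0 0 0 0 0.0015 1" --pt "0 0 0 0 0 0.0015 1" --pt "0 0 0 0 0 0.0015 1"

```text
time: 16.35
ee_pos: [0.6058, 0.3402, 0.0875]
eef_rot: [0.231, 0.973, 0.0, -0.0]
ft_force: [-0.2, -0.1, -4.4]
width: 0.0232
```

Emit:
drive_tool --pt "0 0 0 0 0 0.0005 1" --pt "0 0 0 0 0 0.001 1" --pt "0 0 0 0 0 0.001 1" --pt "0 0 0 0 0 0.001 1"

```text
time: 16.75
ee_pos: [0.6059, 0.3403, 0.0874]
eef_rot: [0.231, 0.973, 0.0, 0.0]
ft_force: [-4.3, -1.0, 5.3]
width: 0.0232
```

Contact, about 10 N pressing. Ease up slightly, release and rise.

Emit:
drive_tool --pt "0 0 0 0 0 -0.0005 1" --pt "0 0 0 0 0 -0.0005 0.2" --pt "0 0 0 0 0 -0.0005 -0.3" --pt "0 0 0 0 0 -0.0005 -1" --pt "0 0 0 0 0 -0.0005 -1" --pt "0 0 0 0 0 -0.0005 -1" --pt "0 0 0 0 0 -0.0005 -1" --pt "0 0 0 0 0 -0.0005 -1" --pt "0 0 0 0 0 -0.0005 -1" --pt "0 0 0 0 0 -0.03 -1" --pt "0 0 0 0 0 -0.07 -1" --pt "0 0 0 0 0 -0.07 -1"

```text
time: 17.95
ee_pos: [0.6084, 0.3414, 0.1629]
eef_rot: [0.231, 0.973, 0.003, 0.003]
ft_force: [0.2, -0.0, 1.5]
width: 0.0865
```

```bash
python3 -c "
from h import *
go((.446,.356,.12))"
```

```text
t 17.9 pos [0.6084 0.3414 0.1629] q7 [-0.65  0.53  0.11  1.35 -0.06  1.26  0.56] w 0.0865
(0.446, 0.356, 0.12) -> [ 0.1517 -0.0604  0.0417]
```

Emit:
drive_tool --pt "0 0 0 0.04 -0.016 0 -1" --pt "0 0 0 0.085 -0.034 0 -1" --pt "0 0 0 0.125 -0.05 0 -1" --pt "0 0 0 0.15 -0.06 0.02 -1" --pt "0 0 0 0.15 -0.06 0.037 -1" --pt "0 0 0 0.15 -0.06 0.037 -1" --pt "0 0 0 0.15 -0.06 0.037 -1" --pt "0 0 0 0.15 -0.06 0.037 -1"

```text
time: 18.75
ee_pos: [0.446, 0.354, 0.1204]
eef_rot: [0.232, 0.973, 0.001, 0.001]
ft_force: [-0.4, -0.6, 0.6]
width: 0.0871
```

```bash
python3 -c "
from h import *
go((.446,.356,.044))
im,d=save('scene','s5.png')
cv2.imwrite('pics/s5c.png',cv2.resize(im[180:340,160:420,::-1],None,fx=3,fy=3))"
```

```text
t 18.8 pos [0.446  0.354  0.1204] q7 [-0.8   0.3   0.06  1.76 -0.02  1.08  0.37] w 0.0871
(0.446, 0.356, 0.044) -> [0.001  0.0016 0.0764]
```

View pics/s5c.png

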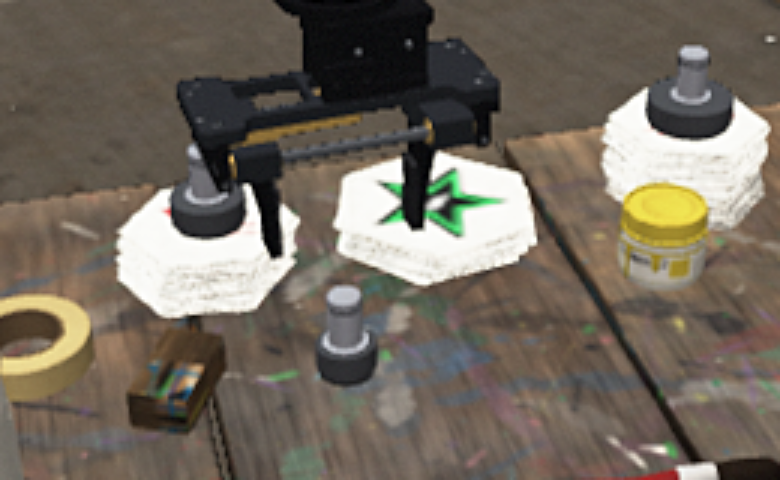

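The large and medium weights stand upright on their stacks. The gripper is above the small weight, whose handle is at crop (345,310). The timber block is close by, so I narrow the opening before descending.

Emit:
drive_tool --pt "0 0 0 0.001 0.0016 0 -0.15" --pt "0 0 0 0.001 0.0016 0 -0.15" --pt "0 0 0 0.001 0.0016 0.01 -0.15" --pt "0 0 0 0.001 0.0016 0.02 -0.15" --pt "0 0 0 0.001 0.0016 0.025 -0.15" --pt "0 0 0 0.001 0.0016 0.025 -0.15" --pt "0 0 0 0.001 0.0016 0.025 -0.15"

```text
time: 19.5
ee_pos: [0.4447, 0.3559, 0.0943]
eef_rot: [0.231, 0.973, -0.0, -0.0]
ft_force: [0.4, 0.2, -0.0]
width: 0.0511
```

Emit:
drive_tool --pt "0 0 0 0 0 0.03 -0.15" --pt "0 0 0 0 0 0.05 -0.15" --pt "0 0 0 0 0 0.051 -0.15" --pt "0 0 0 0 0 0.051 -0.15" --pt "0 0 0 0 0 0.051 0.3" --pt "0 0 0 0 0 0.051 1" --pt "0 0 0 0 0 0.051 1" --pt "0 0 0 0 0 0.051 1" --pt "0 0 0 0 0 0.051 1" --pt "0 0 0 0 0 0.051 1" --pt "0 0 0 0 0 0.051 1" --pt "0 0 0 0 0 0.051 1"

```text
time: 20.7
ee_pos: [0.4449, 0.3562, 0.0438]
eef_rot: [0.231, 0.973, 0.0, 0.0]
ft_force: [-0.2, 0.3, 4.8]
width: 0.0234
```

Emit:
drive_tool --pt "0 0 0 0 0 0 1" --pt "0 0 0 0 0 -0.01 1" --pt "0 0 0 0 0 -0.03 1" --pt "0 0 0 0 0 -0.06 1" --pt "0 0 0 0 0 -0.08 1" --pt "0 0 0 0 0 -0.09 1" --pt "0 0 0 0 0 -0.09 1" --pt "0 0 0 0 0 -0.09 1"

```text
time: 21.5
ee_pos: [0.4442, 0.3555, 0.1324]
eef_rot: [0.231, 0.973, -0.001, -0.0]
ft_force: [0.1, 0.3, -2.8]
width: 0.0229
```

```bash
python3 -c "
from h import *
held('weight_small')
go((.529,.181,.12))"
```

```text
scene weight_small 0.68 464 med-TCP [-0.011  0.009 -0.019] lo [-0.022 -0.007 -0.041] hi [0.002 0.022 0.018]
top weight_small 0.61 743 med-TCP [-0.082 -0.247 -0.078] lo [-0.111 -0.275 -0.093] hi [-0.055 -0.219 -0.074]
[ 0.11826916  0.28494506 -2.83113256] [ 0.00595416 -0.02880709 -0.00220241]
t 21.7 pos [0.4442 0.3555 0.1323] q7 [-0.8   0.29  0.06  1.74 -0.02  1.11  0.36] w 0.0231
(0.529, 0.181, 0.12) -> [-0.1542 -0.1177  0.0124]
```

Emit:
drive_tool --pt "0 0 0 -0.03 -0.023 0 1" --pt "0 0 0 -0.065 -0.05 0 1" --pt "0 0 0 -0.1 -0.076 0 1" --pt "0 0 0 -0.13 -0.1 0.006 1" --pt "0 0 0 -0.15 -0.115 0.015 1" --pt "0 0 0 -0.154 -0.118 0.03 1" --pt "0 0 0 -0.154 -0.118 0.042 1" --pt "0 0 0 -0.154 -0.118 0.05 1" --pt "0 0 0 -0.154 -0.118 0.054 1" --pt "0 0 0 -0.154 -0.118 0.054 1" --pt "0 0 0 -0.154 -0.118 0.054 1" --pt "0 0 0 -0.154 -0.118 0.054 1"

```text
time: 22.9
ee_pos: [0.5293, 0.1817, 0.08]
eef_rot: [0.231, 0.973, 0.0, 0.0]
ft_force: [0.0, -0.6, -2.1]
width: 0.0233
```

```bash
python3 -c "
from h import *
go((.529,.181,.068))"
```

```text
t 22.9 pos [0.5293 0.1817 0.08  ] q7 [-0.55  0.33  0.16  1.82 -0.06  1.    0.74] w 0.0233
(0.529, 0.181, 0.068) -> [-0.     -0.0008  0.012 ]
```

Emit:
drive_tool --pt "0 0 0 0 -0.0005 0.004 1" --pt "0 0 0 0 -0.0005 0.007 1" --pt "0 0 0 0 -0.0005 0.009 1" --pt "0 0 0 0 -0.0005 0.01 1" --pt "0 0 0 0 -0.0005 0.011 1" --pt "0 0 0 0 -0.0005 0.011 1" --pt "0 0 0 0 -0.0005 0.011 1" --pt "0 0 0 0 -0.0005 0.011 1"

```text
time: 23.7
ee_pos: [0.5289, 0.1808, 0.0685]
eef_rot: [0.231, 0.973, 0.0, 0.0]
ft_force: [-0.6, -0.7, -3.1]
width: 0.0229
```

Emit:
drive_tool --pt "0 0 0 0 0 0.0003 1" --pt "0 0 0 0 0 0.0006 1" --pt "0 0 0 0 0 0.0006 1" --pt "0 0 0 0 0 0.0006 1"

```text
time: 24.1
ee_pos: [0.5291, 0.1809, 0.0681]
eef_rot: [0.231, 0.973, 0.0, 0.0]
ft_force: [0.2, 0.5, 2.8]
width: 0.0232
```

Emit:
drive_tool --pt "0 0 0 0 0 -0.0003 1" --pt "0 0 0 0 0 -0.0003 0.2" --pt "0 0 0 0 0 -0.0003 -0.3" --pt "0 0 0 0 0 -0.0003 -1" --pt "0 0 0 0 0 -0.0003 -1" --pt "0 0 0 0 0 -0.0003 -1" --pt "0 0 0 0 0 -0.0003 -1" --pt "0 0 0 0 0 -0.0003 -1" --pt "0 0 0 0 0 -0.0003 -1" --pt "0 0 0 0 0 -0.03 -1" --pt "0 0 0 0 0 -0.07 -1" --pt "0 0 0 0 0 -0.12 -1"

```text
time: 25.3
ee_pos: [0.5278, 0.1803, 0.1878]
eef_rot: [0.231, 0.973, -0.001, -0.001]
ft_force: [1.0, 0.7, 0.3]
width: 0.0871
```

Emit:
drive_tool --pt "0 0 0 0.045 0.02 -0.05 -1" --pt "0 0 0 0.09 0.045 -0.05 -1" --pt "0 0 0 0.13 0.07 -0.05 -1" --pt "0 0 0 0.17 0.1 -0.05 -1" --pt "0 0 0 0.2 0.13 -0.05 -1" --pt "0 0 0 0.23 0.16 -0.05 -1" --pt "0 0 0 0.26 0.2 -0.05 -1" --pt "0 0 0 0.26 0.2 -0.05 -1" --pt "0 0 0 0.26 0.2 -0.05 -1" --pt "0 0 0 0.26 0.2 -0.05 -1"

```text
time: 26.3
ee_pos: [0.3876, 0.4752, 0.2378]
eef_rot: [0.232, 0.973, -0.0, 0.0]
ft_force: [-0.2, 0.2, -0.9]
width: 0.0865
```

Run:
```python
from h import *
im,d=save('top','t6.png');P=cloud('top',d)
P0=np.load("top.npy")
for l in "weight_small weight_medium weight_large stack_low stack_mid stack_tall timber_block ink_pot tape_roll".split():
    for r in outline_of(l,"top")[:1]:
        q=P[r["pixels"]&(d>0)];zt=np.percentile(q[:,2],97 if 'w' in l[:1] else 60);s=q[abs(q[:,2]-zt)<.006]
        print(l,round(r["score"],2),zt.round(3),((s.min(0)+s.max(0))/2).round(3)[:2])
save('scene','s6.png')
cv2.imwrite('pics/t6c.png',cv2.resize(im[150:360,140:510,::-1],None,fx=2.1,fy=2.1))
cv2.imwrite('pics/s6c.png',cv2.resize(cv2.imread('pics/s6.png')[180:340,160:460],None,fx=2.6,fy=2.6))
go()
```

```text
weight_small 0.64 0.087 [0.53  0.181]
weight_medium 0.82 0.107 [0.606 0.34 ]
weight_large 0.57 0.128 [0.416 0.004]
stack_low 0.81 0.025 [0.53 0.18]
stack_mid 0.59 0.044 [0.605 0.34 ]
stack_tall 0.66 0.066 [0.415 0.005]
timber_block 0.93 0.029 [0.505 0.453]
ink_pot 0.76 0.055 [0.362 0.107]
tape_roll 0.93 0.023 [0.615 0.5  ]
t 26.9 pos [0.3867 0.4763 0.2379] q7 [-0.93  0.31 -0.04  1.49  0.01  1.34  0.13] w 0.0871
```

View pics/t6c.png

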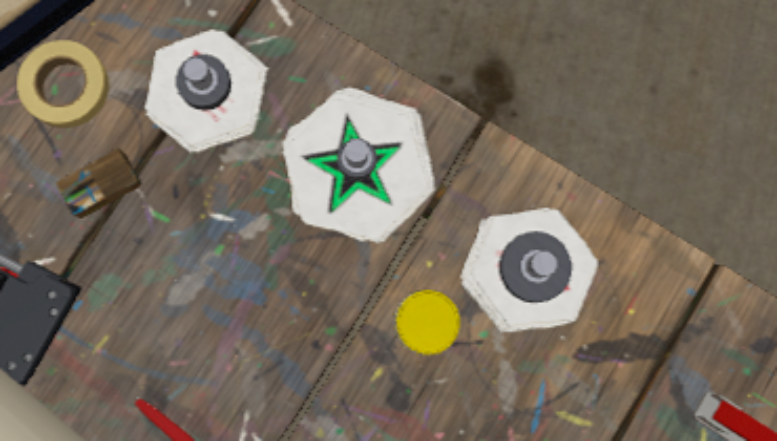

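View pics/s6c.png

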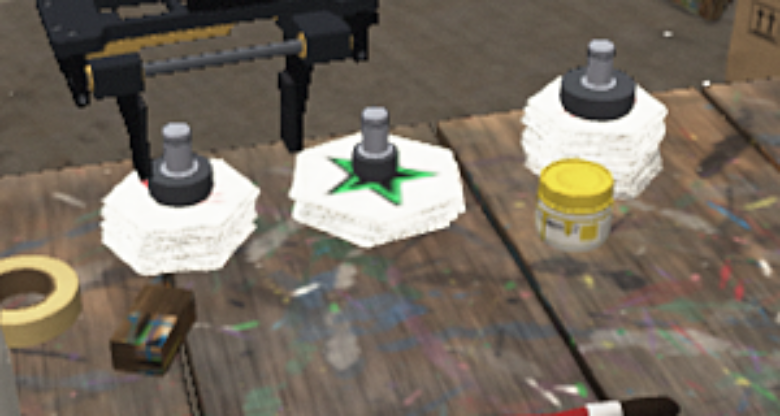

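Both views show the three weights upright and centred on the right stacks (top crop: (203,82), (357,158) and (536,267)), with the arm clear of everything.

```bash
python3 -c "
from bench import *
print(close_job())"
```

```text
the job is handed in; nothing more can be done
None
```

All three weights are upright on the right stacks and the job is handed in, at about 27 s on the robot's clock. I placed the large weight on the tall stack first, then the medium on the middle stack, then the small on the low one. Each was lowered slowly until the wrist force showed the stack carrying it, then released.

- **Centring:** in the last top-camera check each handle was within about 1 mm of the middle of its stack.
- **Heights:** the handle tops measured 0.128, 0.107 and 0.087 m, which is right for weights standing flat.
- **Other things:** the ink pot, timber block and tape roll measured within about 2 mm of where they started, and so did the stacks, apart from the tall one at about 3 mm, which is within the spread of my own readings of it.
- **Contact force:** the medium weight was pressed with about 10 N at touchdown, the most of the three and well under the limit.

Two readings disagreed along the way:
- **Camera offset:** the scene camera placed things about 5 mm away from where the top camera did. I used the top camera, which agreed with the robot's own position readings.
- **Wrong label:** while the small weight was held, the top-camera network reported something else as that weight, so I ignored it.

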